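# Load the tool carousel and index it one click

### The job

Put the loose tool holder upright into the one empty pocket of the tool carousel, turning it under light pressure until its forked foot drops over the drive key in the pocket and it sits fully home on its flange; press and twist gently, never hard. Then turn the carousel by its centre handle exactly one click clockwise seen from above, so that the loaded pocket rests at the next station, and let go. Leave the other things on the bench alone.

Things in the scene. Friction and masses are not known exactly. Their poses are not given: they have to be found in the camera images.
- carousel: round wooden plinth (208 mm across, 25 mm high) fixed on the bench, with a grey round plate on it; origin under the centre. On it turns an aluminium dial with six sleeves (39 mm across, rims 88 mm over the bench) 58 mm from the axis, 60 degrees apart. Five hold fixed tool holders reaching 138 mm over the bench; the empty one starts on this body's -x side.
- pocket (a point): centre of the empty sleeve's mouth (88 mm over the bench), turns with the dial; z up, -x axis radially outward. Bore 30.6 mm across, 29 mm deep. A holder fully home lies with its flange on this rim and its origin 26 mm below this point; one whose fork does not straddle the key stops 4 mm or more too high.
- pocket_floor (a point): centre of the empty sleeve's floor, axes as pocket. A drive key stands here: steel bar 6.7 mm wide, 19 mm long, rising 11 mm over the floor. Its length points up to 0.95 rad to either side of this point's x axis; that angle is NOT measured, differs each time and must be found by feel. The key does not turn; it sinks at most 4 mm on a spring (1.5 N at first, 7.5 N fully down).
- holder: loose steel tool holder, 76 mm tall, about 0.22 kg, upright on the bench. Origin under its centre, z up. Foot: two parallel feet 11 mm high with an 8 mm gap along the holder's x axis (same either way round); round shank 28 mm across to 26 mm height; flange 36 mm across to 31 mm; round gripping collar 24 mm across to 53 mm; dark cutter 13 mm across to 76 mm.
- handle (a point): centre of the black bar handle over the dial's axis, 119 mm over the bench; the bar is 50 mm long along this point's x axis, 12 mm wide along its y axis and 26 mm high (106 to 132 mm over the bench), on a neck 10 mm thick; it is fixed to the dial and turns with it.
- dial (a joint): angle of the dial, rad: 0 at the start, grows clockwise seen from above; one click is 1.047. A sprung roller holds it at each click: about 0.35 N m leads it out of one, and again over a bump into the next, where it centres itself within 0.07 rad of the click; between clicks it turns easily and stays where left.
- knob_0: bystander: turned wooden knob, 27 mm across, 30 mm tall, origin under its centre
- oil_bottle: bystander: white oil bottle with a pointed cap, 48 mm across, 132 mm tall, origin under its centre
- sanding_block: bystander: wooden sanding block, 64 x 107 x 32 mm, origin under its centre

How it is judged (in metres and radians):
On the way, in this order (a step that is already met when the one before it is completed fails the run):
1. the holder sits fully home in the pocket, its fork over the key, while the dial is still at its first click (z of holder in the frame of pocket below -0.0237 m and horizontal distance between holder and pocket below 0.004 m and angle between holder's own z axis and vertical below 0.08 rad and value of joint dial below 0.15 rad), for 0.2 s.
2. the dial is turned one click clockwise with the holder still home (value of joint dial between 0.98 and 1.12 rad and z of holder in the frame of pocket below -0.0237 m), for 0.2 s.
At the end, for the whole second after the job is handed in: The holder stands upright (within 0.08 rad) and at rest fully home in the pocket (origin at least 23.7 mm below the rim, within 4 mm of the pocket's axis), and the dial rests in the next click clockwise, between 0.99 and 1.10 rad (value of joint dial between 0.99 and 1.1 rad and z of holder in the frame of pocket below -0.0237 m and horizontal distance between holder and pocket below 0.004 m and angle between holder's own z axis and vertical below 0.08 rad and linear speed of holder below 0.02 m/s); the robot touches nothing.
It fails at once if the holder is forced against the carousel, by pressing or by twisting, with more than 40 N in all (contact force between holder and carousel above 40 N).
It fails at once if the dial is turned well past the next click (value of joint dial above 1.45 rad).
It fails at once if the dial is turned the wrong way (value of joint dial below -0.4 rad).
It fails at once if a bystander is moved more than 30 mm (distance of any of knob_0, oil_bottle, sanding_block from where it was at the start of the episode above 0.03 m).
It also fails if it takes over 72 s, if anything falls off the work surface, if the arm or the gripper's body presses on something with over 40 N, if the wrist force passes 120 N, or if a joint passes its speed limit or range.

### The arm

A 6-joint arm with a two-finger parallel gripper is mounted at the origin on the work surface; the furniture and walls round the work are solid. World frame = base frame: x ahead of the robot, y to its left, z up, the work surface at z = 0. Lengths are in mm, angles in rad, forces in N, time in s.
With the tool pointing down it reaches from about 275 to 875 mm from the base axis. Payload 12.5 kg.
Tool frame: the origin (TCP) lies midway between the tips of the shut fingers; the grasp point (between the pads) lies grip_depth behind it (grip_depth is the distance from the TCP to the grasp point, in mm); z points along the fingers, y is the direction in which the jaws open and shut (so a half turn about z gives the same grasp; the last joint's range is limited). The gripper opens to 85 mm and grips with 20 to 120 N. Pads are 22 mm wide; open, the fingers measure 114 mm over their backs; the gripper's body (76 mm by 85 mm) begins 54 mm behind the grasp point. The pads swing forward as they close: fully open they stand 13 mm farther back than shut.
Start: joints at [-1.24, 0.351, 1.652, -0, 1.139, -0.085], TCP at [222.174, -503.113, 231.29] pointing down, gripper open.
Joint ranges: [-2.75, 2.75], [-0.79, 2.1], [0.01, 2.65], [-1.57, 4.71], [0.07, 3.14], [-2.87, 2.87]. Speed limits (rad/s): [2.22, 2.22, 2.79, 3.14, 3.14, 3.14].

### API

Orientations are given as a unit quaternion [x, y, z, w].
In Python, from plant import * gives the robot as it stands.
- The arm moves only by the shell command python3 -m crank 'ROWS' [FORCE]. ROWS is JSON, a list of rows, each a list of 7 numbers: the shift along the world's x, y, z in cm, then the turn, a rotation vector about the world's x, y, z in degrees, then the gripper's target within -1 to 1 (fully open at 1, half-way at 0, shut at -1). In form: [[dx, dy, dz, ax, ay, az, fingers], ...]. A call has 1 to 20 rows; each row is the pose to reach, as a shift and turn from the pose commanded when the call began; what a row does not reach only later rows make up. A row lasts 1/8 s, in which the tool goes at most 62.5 mm and 10.7 degrees, less where a joint would pass 70% of its speed; a pose out of reach is approached as far as the arm can. A call with a gripper value outside its range is refused whole. The fingers move at their own pace and stop on an object; FORCE is the grip in N (left out, the last holds). Time passes only in rows, so rows that repeat a pose let the fingers close. It gives the time, the measured TCP pose, the force and the opening at its end, in the units of the state.
- get_state(): the state, without advancing time (a new reading comes with each control period).
- get_image(name): name is "scene" or "top" or "wrist"; returns the picture (400x640x3 uint8, red, green, blue); there is no depth.
- camera_info(name): a dict with "camera_matrix" (3x3 intrinsics, pixels), "eye" and "attitude" of the camera in the world; the wrist camera has in their place "mount" (4x4, takes a point from camera to tool coordinates, whose origin is the TCP and whose axes are the flange's). Camera axes: x right, y down, z forward; pixel columns grow to the right and rows downward; lengths in mm; the calibration is good to about 2 mm. A picture is of the moment at which its call begins: read the wrist's pose just before it. camera_info takes no time and is no camera call.
- finish_job(): hands the job in, once; it reports no verdict.
The state is a dict: "time_s": time; "joints": joint angles; "qd": joint speeds; "joint_torque": joint torques, N m; "tcp_pos": TCP position; "orientation": TCP orientation; "ft_force": force on the tool from outside, world axes, zero at the start; "torque": the same for the moment, N m; "opening": finger opening in mm.
Only numpy, scipy, OpenCV 4.12 (cv2) and the standard library are available. Lean on these libraries where they do the work, as an engineer would, in place of code of your own. Each camera call takes 0.05 s, during which the arm holds its last target.

## Working session

There is one attempt and no reset: what is moved stays moved. The work goes in short steps, Python scripts to look and compute and a shell command to move; the robot and the scene stay as the last step left them, time stands still between calls to the robot, and variables do not carry over. Pictures are saved under pics/ and viewed, and the job is handed in when it is done.

```bash
ls; mkdir -p pics; python3 - <<'E'
from plant import *
import cv2
s=get_state();print(s)
print(grip_depth if 'grip_depth' in globals() else None)
for n in ["scene","top","wrist"]:
    i=camera_info(n);print(n,i)
    cv2.imwrite(f"pics/{n}0.png",get_image(n)[:,:,::-1])
E
```

```text
pics
{'time_s': 0.0, 'joints': array([-1.23960806e+00,  3.51281519e-01,  1.65246009e+00,  6.05722462e-06,
        1.13908880e+00, -8.45969407e-02]), 'qd': array([-0.00124133,  0.00025841,  0.00015095,  0.00057155,  0.00029773,
       -0.00079811]), 'joint_torque': array([ 8.78728388e-04, -5.06099474e+01, -2.91401196e+01, -1.27336866e-04,
        4.51593412e-03, -9.36088242e-06]), 'tcp_pos': array([ 222.06286046, -502.79944085,  230.71993653]), 'orientation': array([ 9.78468125e-01,  2.06397056e-01, -7.33826688e-05, -6.14517826e-04]), 'ft_force': array([0.61431584, 0.1138416 , 0.07319094]), 'torque': array([-0.00987666,  0.01559219,  0.01038368]), 'opening': 85.46236846034658}
18.700000000000003
scene {'camera_matrix': array([[463.23073162,   0.        , 321.60096917],
       [  0.        , 463.23073162, 200.69470611],
       [  0.        ,   0.        ,   1.        ]]), 'eye': array([-318.36309129,  721.48308669,  580.70351246]), 'attitude': array([-0.3740904 ,  0.74734889, -0.49626559,  0.23504569])}
top {'camera_matrix': array([[428.93085906,   0.        , 317.7923223 ],
       [  0.        , 428.93085906, 198.05984787],
       [  0.        ,   0.        ,   1.        ]]), 'eye': array([ 329.03081153,   20.055735  , 1016.93210927]), 'attitude': array([ 0.7222911 , -0.68025642,  0.08529058, -0.09095214])}
wrist {'camera_matrix': array([[320.92406787,   0.        , 322.48401114],
       [  0.        , 320.92406787, 199.1814931 ],
       [  0.        ,   0.        ,   1.        ]]), 'mount': array([[ 9.90969925e-04, -9.44276731e-01, -3.29151142e-01,
         8.54724290e+01],
       [ 9.99999508e-01,  9.20741640e-04,  3.69236244e-04,
        -1.82260485e-01],
       [-4.55980310e-05, -3.29151346e-01,  9.44277178e-01,
        -1.42392171e+02],
       [ 0.00000000e+00,  0.00000000e+00,  0.00000000e+00,
         1.00000000e+00]])}
```

View pics/top0.png

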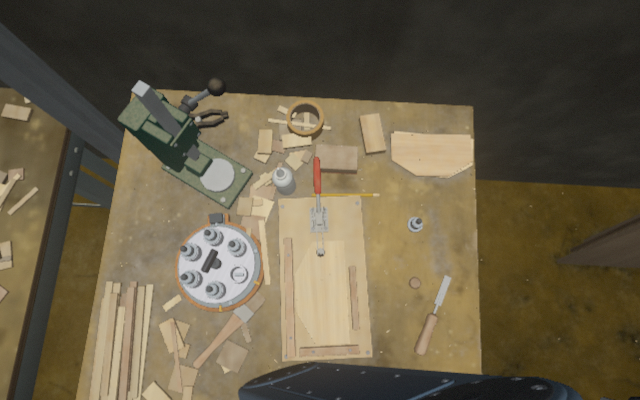

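View pics/scene0.png

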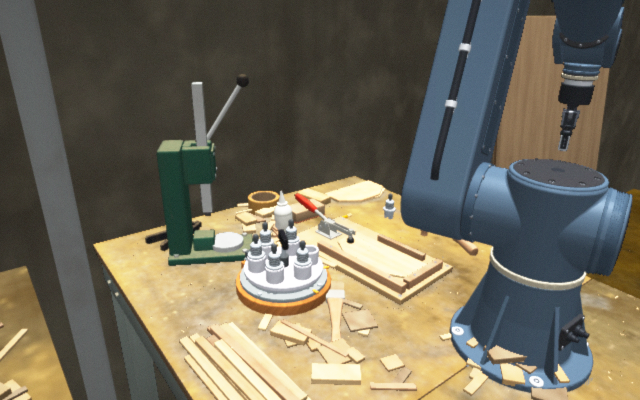

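View pics/wrist0.png

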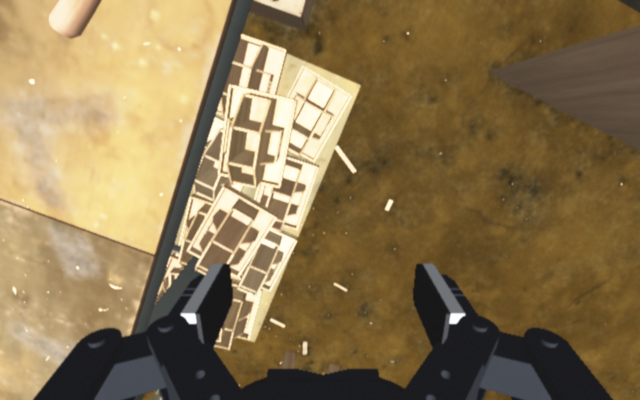

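The top view shows the carousel at about (220,263), the empty sleeve near (239,273), the holder at about (416,224), the knob at (415,283) and the oil bottle at (283,180). I'll cast rays through these.

```bash
cat > h.py <<'E'
import numpy as np, cv2
from scipy.spatial.transform import Rotation as R
from plant import *
def cam(n,s=None):
    i=camera_info(n)
    if n!='wrist': return i['camera_matrix'],np.array(i['eye']),R.from_quat(i['attitude']).as_matrix()
    s=s or get_state(); T=i['mount']; Q=R.from_quat(s['orientation']).as_matrix()
    return i['camera_matrix'],Q@T[:3,3]+s['tcp_pos'],Q@T[:3,:3]
def ray(c,uv):
    K,e,A=c; return e,A@np.linalg.solve(K,[uv[0],uv[1],1.])
def onz(c,uv,z):
    e,d=ray(c,uv); return e+d*(z-e[2])/d[2]
def proj(c,p):
    K,e,A=c; q=K@(A.T@(np.asarray(p,float)-e)); return q[:2]/q[2]
E
python3 - <<'E'
from h import *
c=cam('top')
print(onz(c,(220,263),25),onz(c,(416,224),76),onz(c,(239,273),88), onz(c,(211,260),132))
im=cv2.imread('pics/top0.png')
a=cv2.resize(im[210:320,165:275],None,fx=5,fy=5,interpolation=cv2.INTER_CUBIC)
cv2.imwrite('pics/a.png',a)
b=cv2.resize(im[195:295,390:450],None,fx=6,fy=6,interpolation=cv2.INTER_CUBIC)
cv2.imwrite('pics/b.png',b)
E
```

```text
[414.64752716 250.87979961  25.        ] [ 522.36982388 -187.16478388   76.        ] [390.49173914 193.15664033  88.        ] [410.39554865 245.14640282 132.        ]
```

View pics/a.png

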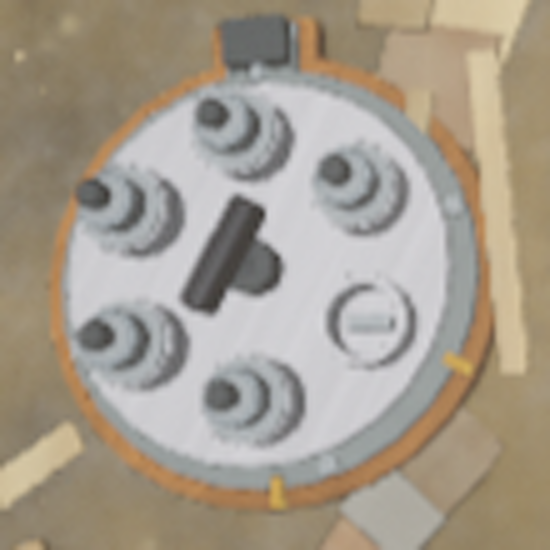

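View pics/b.png

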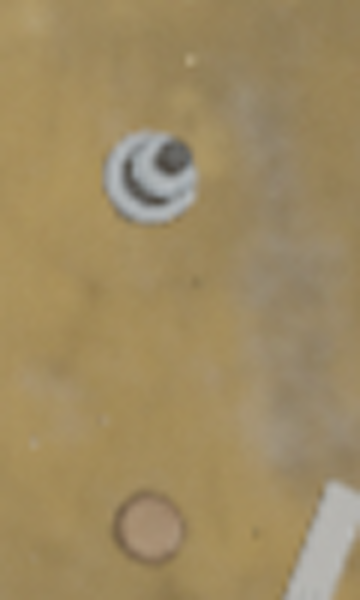

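The dial crop shows the key inside the empty sleeve at crop (371,325), lying roughly along the image rows. The holder crop shows the cutter at (174,155). The fork direction isn't visible from above, so next I'll work out a low wrist view from the robot's side.

```bash
python3 - <<'E'
from h import *
c=cam('top')
print('cutter',onz(c,(390+174/6,195+155/6),76),'flange',onz(c,(390+150/6,195+178/6),31), 'knob',onz(c,(390+150/6,195+527/6),30))
g=lambda u,v:(165+u/5,210+v/5)
print('pocket',onz(c,g(371,322),88),'plinth c',onz(c,g(272,288),25))
hp=[onz(c,g(*p),132) for p in [(250,202),(202,308)]];print(hp,np.mean(hp,0))
k=[onz(c,g(*p),70) for p in [(348,324),(393,324)]];d=k[1]-k[0];print('key',k,np.degrees(np.arctan2(d[1],d[0])))
# pose for low view
h=onz(c,(390+174/6,195+155/6),76)[:2]; r=h/np.linalg.norm(h)
th=np.radians(40); zt=np.array([*r*np.sin(th),-np.cos(th)]); xt=np.array([*(-r*np.cos(th)),-np.sin(th)])
Q=np.column_stack([xt,np.cross(zt,xt),zt]); s=get_state()
Q0=R.from_quat(s['orientation']).as_matrix()
t=np.array([*(h-67*r),85]); print('shift cm',(t-s['tcp_pos'])/10,'rotvec',np.degrees(R.from_matrix(Q@Q0.T).as_rotvec()))
Qv=np.column_stack([[-r[0],-r[1],0],np.cross([0,0,-1],[-r[0],-r[1],0]),[0,0,-1]])
print('just yaw',np.degrees(R.from_matrix(Qv@Q0.T).as_rotvec()))
E
```

```text
cutter [ 529.97093312 -193.82790427   76.        ] flange [ 529.89175657 -194.74989431   31.        ] knob [ 396.30501931 -195.50036109   30.        ]
pocket [387.57311402 192.41820393  88.        ] plinth c [404.1421063  251.03460537  25.        ]
[array([430.51685905, 239.29605957, 132.        ]), array([386.28234834, 253.6917733 , 132.        ])] [408.39960369 246.49391644 132.        ]
key [array([387.25019825, 205.67470606,  70.        ]), array([388.42538427, 186.09559136,  70.        ])] -86.56508916040468
shift cm [ 24.49325914  33.20729998 -14.59038489] rotvec [-50.7065386   -1.71456617 129.27720141]
just yaw [-3.27780991e-03 -6.43169876e-02  1.36086135e+02]
```

```bash
python3 -m crank '[[4,5,0,0,0,10,1],[8,10,0,0,0,20,1],[12,15,0,0,0,30,1],[16,20,0,0,0,40,1],[20,25,0,0,0,50,1],[24.5,33.2,0,0,0,60,1],[24.5,33.2,0,0,0,70,1],[24.5,33.2,0,0,0,80,1],[24.5,33.2,0,0,0,90,1],[24.5,33.2,0,0,0,100,1],[24.5,33.2,0,0,0,110,1],[24.5,33.2,0,0,0,120,1],[24.5,33.2,0,0,0,130,1],[24.5,33.2,0,0,0,136,1],[24.5,33.2,0,0,0,136,1]]'; python3 - <<'E'
from h import *
s=get_state();print(s['joints']); cv2.imwrite('pics/w1.png',get_image('wrist')[:,:,::-1])
h=np.array([530,-194.]); r=h/np.linalg.norm(h)
th=np.radians(40); zt=np.array([*r*np.sin(th),-np.cos(th)]); xt=np.array([*(-r*np.cos(th)),-np.sin(th)])
Q=np.column_stack([xt,np.cross(zt,xt),zt]); 
Q0=R.from_quat(s['orientation']).as_matrix()
t=np.array([*(h-67*r),85]); print('shift cm',(t-s['tcp_pos'])/10,'rotvec',np.degrees(R.from_matrix(Q@Q0.T).as_rotvec()))
E
```

```text
time_s: 2.02
tcp_pos: [467.1, -171.1, 231.2]
orientation: [0.176, 0.984, 0.0, -0.0]
ft_force: [-0.7, 0.3, 0.4]
opening: 85.5
[-4.44747189e-01  2.55518633e-01  1.78409862e+00  1.65901455e-05
  1.10227019e+00 -1.66251360e+00]
shift cm [-3.95843824e-04  1.24901764e-02 -1.46156735e+01] rotvec [-13.79760414 -37.56283151   0.11714457]
```

View pics/w1.png

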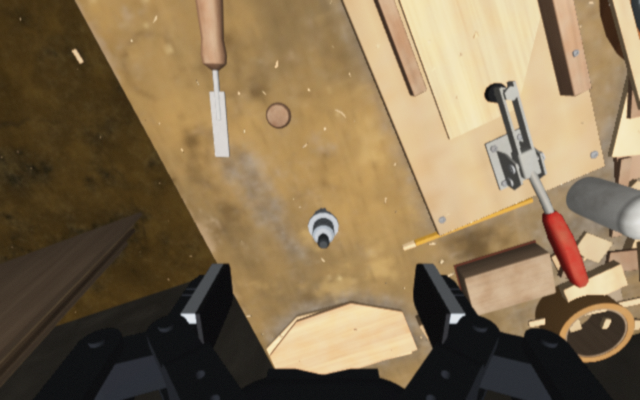

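The holder is centred at (323,228) with clear bench around it. Now I'll tilt and lower for the low view.

```bash
python3 -m crank '[[0,0,-3,-3.5,-9.4,0,1],[0,0,-6,-7,-18.8,0,1],[0,0,-10,-10.4,-28.2,0,1],[0,0,-14.6,-13.8,-37.6,0,1],[0,0,-14.6,-13.8,-37.6,0,1],[0,0,-14.6,-13.8,-37.6,0,1]]'; python3 - <<'E'
from h import *
s=get_state(); c=cam('wrist',s); im=get_image('wrist')[:,:,::-1]
print(c[1],proj(c,[530,-194,5]))
cv2.imwrite('pics/w2.png',im)
u,v=proj(c,[530,-194,10]).astype(int)
cv2.imwrite('pics/w2c.png',cv2.resize(im[v-70:v+60,u-60:u+60],None,fx=5,fy=5,interpolation=cv2.INTER_CUBIC)[::-1,::-1][:600])
E
```

```text
time_s: 2.82
tcp_pos: [483.6, -170.1, 139.8]
orientation: [0.168, 0.938, -0.046, 0.299]
ft_force: [0.1, -0.0, 0.6]
opening: 85.5
[ 341.48888707 -118.73755484  207.26998803] [312.14928615 147.15970551]
```

View pics/w2c.png

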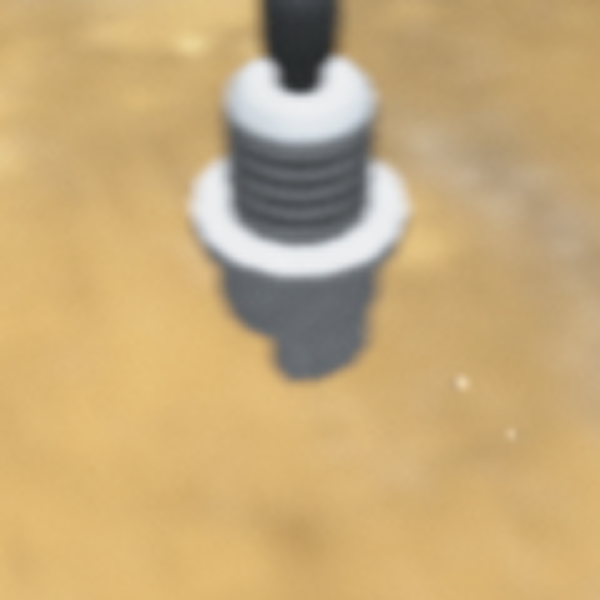

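View pics/w2.png

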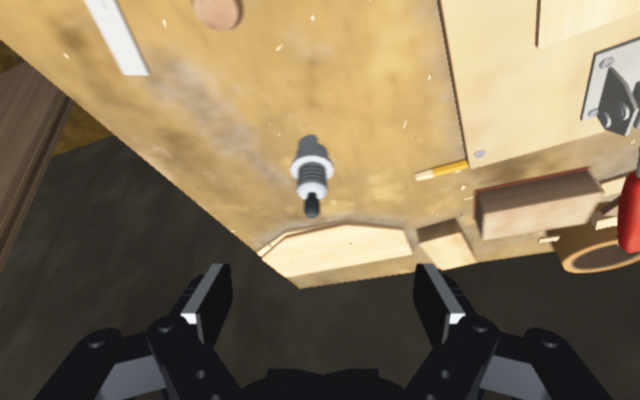

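```bash
python3 - <<'E'
from h import *
s=get_state();print(s['joints'],s['tcp_pos'],s['qd'],s['ft_force'])
E
python3 -m crank '[[0,0,-1,0,0,0,1],[0,0,-2,0,0,0,1],[0,0,-2,0,0,0,1]]'
python3 - <<'E'
from h import *
s=get_state();print(s['joints'],s['tcp_pos'])
E
```

```text
[-0.47144483  0.25936117  2.23568968  1.13975396  0.08771464 -2.80090235] [ 482.80069269 -170.26612107  139.27930679] [ 2.17250123e-04 -1.33483006e-03 -2.36319380e-02 -5.23425336e-01
  9.61418229e-02  5.19083269e-01] [-0.61024554  1.19912095 -0.39382957]
time_s: 3.25
tcp_pos: [486.8, -168.9, 127.8]
orientation: [0.167, 0.941, -0.046, 0.292]
ft_force: [-0.0, 0.8, 1.0]
opening: 85.1
[-0.46235625  0.2911667   2.22615223  1.20427595  0.07881087 -2.86206971] [ 486.82255298 -168.91658676  127.83621443]
```

The tilt drove joint 5 to its lower limit, and joint 6 with it. I'll back out the same way and look from the left side instead, where the wrist has room.

```bash
python3 -m crank '[[0,0,2,0,0,0,1],[0,0,4,3,8,0,1],[0,0,6,6,16,0,1],[0,0,8,9,24,0,1],[0,0,10,12,32,0,1],[0,0,10,12,32,0,1]]'; python3 - <<'E'
from h import *
s=get_state();print(s['joints'])
h=np.array([530,-194.]); az=np.radians(70); r=-np.array([np.cos(az),np.sin(az)])  # look dir
Q0=R.from_quat(s['orientation']).as_matrix()
for th in (0,38):
  th=np.radians(th); zt=np.array([*r*np.sin(th),-np.cos(th)]); xt=np.array([*(-r*np.cos(th)),-np.sin(th)])
  Q=np.column_stack([xt,np.cross(zt,xt),zt]); 
  t=np.array([*(h-60*r),85]); print('shift cm',(t-s['tcp_pos'])/10,'rotvec',np.degrees(R.from_matrix(Q@Q0.T).as_rotvec()))
E
```

```text
time_s: 4.0
tcp_pos: [487.0, -170.6, 231.0]
orientation: [0.179, 0.984, 0.004, 0.002]
ft_force: [-0.3, 0.8, 0.0]
opening: 85.4
[-0.43234857  0.28771793  1.741       0.01104471  1.11041654 -1.64850792]
shift cm [  6.35639366   3.29970577 -14.60312695] rotvec [-7.27634456e-02  6.44190829e-01 -8.93994957e+01]
shift cm [  6.35639366   3.29970577 -14.60312695] rotvec [-38.24553339 -16.94044439 -86.03135912]
```

```bash
python3 -m crank '[[2,1,0,0,0,-10,1],[4,2,0,0,0,-20,1],[6.4,3.3,0,0,0,-30,1],[6.4,3.3,0,0,0,-40,1],[6.4,3.3,0,0,0,-50,1],[6.4,3.3,0,0,0,-60,1],[6.4,3.3,0,0,0,-70,1],[6.4,3.3,0,0,0,-80,1],[6.4,3.3,0,0,0,-89,1],[6.4,3.3,0,0,0,-89,1]]' && python3 -m crank '[[0,0,-4,-8.9,3.3,0,1],[0,0,-8,-17.8,6.5,0,1],[0,0,-11,-26.7,9.8,0,1],[0,0,-14.6,-35.7,13,0,1],[0,0,-14.6,-35.7,13,0,1],[0,0,-14.6,-35.7,13,0,1]]'; python3 - <<'E'
from h import *
s=get_state(); print(s['joints']); c=cam('wrist',s); im=get_image('wrist')[:,:,::-1]
print(c[1],proj(c,[530,-194,5]))
cv2.imwrite('pics/w3.png',im)
u,v=proj(c,[530,-194,20]).astype(int)
cv2.imwrite('pics/w3c.png',cv2.resize(im[max(0,v-60):v+60,u-60:u+60],None,fx=5,fy=5,interpolation=cv2.INTER_CUBIC)[::-1,::-1][:600])
E
```

```text
time_s: 5.25
tcp_pos: [550.4, -136.6, 228.1]
orientation: [0.816, 0.578, 0.002, 0.008]
ft_force: [0.6, 0.0, -0.3]
opening: 85.8
time_s: 6.0
tcp_pos: [551.4, -136.4, 83.4]
orientation: [0.77, 0.548, -0.264, 0.192]
ft_force: [0.5, 1.0, 0.8]
opening: 85.3
[-0.04648405  0.71115661  1.63645395 -0.71768312  1.12446875  0.71630673]
[601.82819411  10.44440371 143.18423297] [319.39147449 200.29350826]
```

View pics/w3c.png

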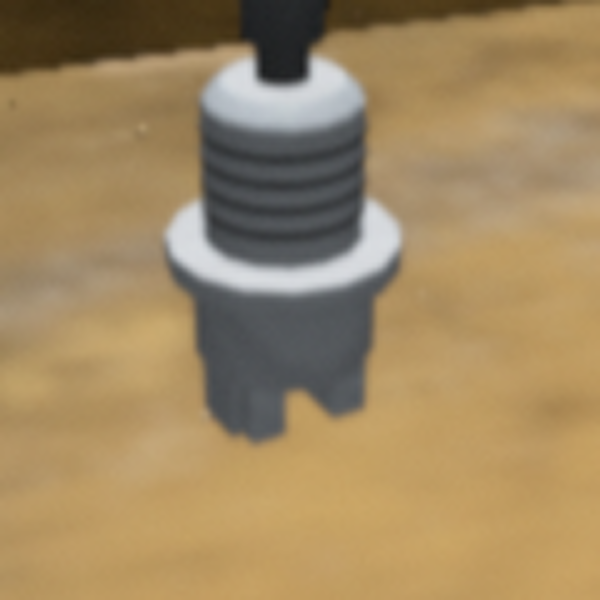

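View pics/w3.png

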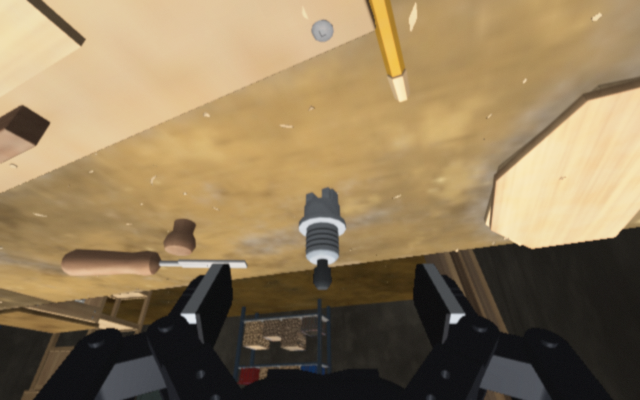

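The fork now shows clearly. In the upright crop the near foot's bottom corners are around (260,442) and (285,430), and the other foot is around (345,415). I'll zoom in for the gap direction.

```bash
python3 - <<'E'
from h import *
im=cv2.imread('pics/w3.png'); c=cam('wrist')
u,v=proj(c,[530,-194,20]).astype(int); print(u,v)
g=im[v-32:v-2,u-25:u+25]; g=g[::-1,::-1]
g=cv2.resize(g,None,fx=16,fy=16,interpolation=cv2.INTER_CUBIC)
g=cv2.convertScaleAbs(g,alpha=1.7)
cv2.imwrite('pics/w3z.png',g)
E
```

```text
318 215
```

View pics/w3z.png

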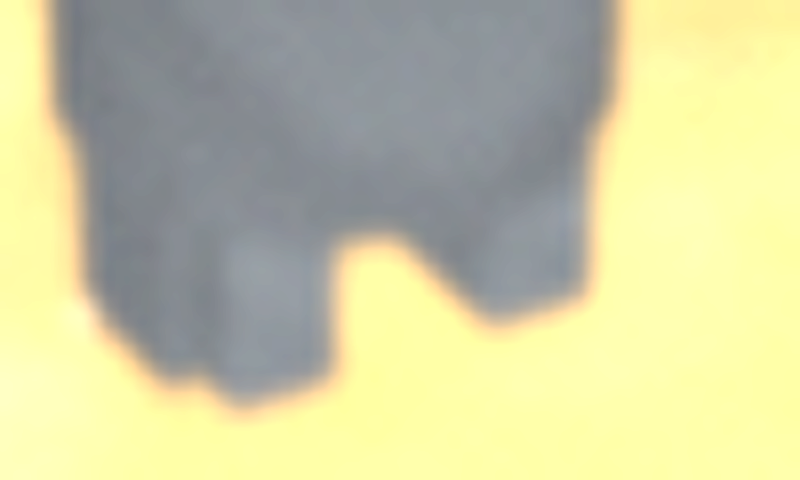

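```bash
python3 - <<'E'
from h import *
c=cam('wrist')
f=lambda x,y:onz(c,(318-25+(800-x)/16-.5,215-32+(480-y)/16-.5),0)[:2]
P={k:f(*k) for k in [(242,405),(333,378),(490,325),(588,290),(400,240),(160,375),(95,295)]}
for k in P:print(k,P[k].round(1))
an=lambda a,b:np.degrees(np.arctan2(*(P[b]-P[a])[::-1]))
print('ends',an((242,405),(588,290)),an((242,405),(333,378)),an((490,325),(588,290)),'inner',an((490,325),(400,240)),'outer',an((160,375),(95,295)), 'gap',np.linalg.norm(P[(490,325)]-P[(333,378)]))
# cutter top mask centre check vs z=76
print(proj(c,[530,-194,76]), proj(c,[530,-194,31]))
E
```

```text
(242, 405) [ 539.6 -186.9]
(333, 378) [ 534.6 -187.6]
(490, 325) [ 525.7 -189.4]
(588, 290) [ 519.9 -190.7]
(400, 240) [ 527.3 -198.2]
(160, 375) [ 542.6 -190.7]
(95, 295) [ 543.5 -198.6]
ends -169.055662830218 -171.85167203158628 -167.261416387696 inner -79.68059561438815 outer -83.08600368621981 gap 9.121455357016334
[319.03717711 287.05181681] [318.96337677 228.2850263 ]
```

The fork gap points along −80° (≡ 100°) world. The gap edges agree with each other and the width measures about 9 mm, against 8 mm given. The key is near 93°, so only a small turn is needed. I'll grasp with tool x at yaw 169°, so that at the pocket the jaws lie radially. First I'll untilt.

```bash
python3 -m crank '[[0,0,4,8.9,-3.3,0,1],[0,0,8,17.8,-6.5,0,1],[0,0,11,26.7,-9.8,0,1],[0,0,12,35.7,-13,0,1],[0,0,12,35.7,-13,0,1]]' && python3 -m crank '[[0,0,0,0,0,10,1],[0,0,0,0,0,20,1],[0,0,0,0,0,30,1],[0,0,0,0,0,40,1],[0,0,0,0,0,50,1],[0,0,0,0,0,60,1],[0,0,0,0,0,70,1],[0,0,0,0,0,80,1],[0,0,0,0,0,90,1],[0,0,0,0,0,99,1],[0,0,0,0,0,99,1],[0,0,0,0,0,99,1]]'
cat > t.py <<'E'
from h import *
import sys
def to(p,yaw,s=None):
    s=s or get_state(); y=np.radians(yaw); xt=np.array([np.cos(y),np.sin(y),0]); zt=np.array([0,0,-1.])
    Q=np.column_stack([xt,np.cross(zt,xt),zt]); Q0=R.from_quat(s['orientation']).as_matrix()
    print('shift cm',((np.array(p)-s['tcp_pos'])/10).round(2),'rot',np.degrees(R.from_matrix(Q@Q0.T).as_rotvec()).round(2))
    print('tcp',s['tcp_pos'].round(1),'j',s['joints'].round(2),'yaw',np.degrees(np.arctan2(Q0[1,0],Q0[0,0])).round(2))
E
python3 - <<'E'
from t import *
to([530.8,-194.2,34],169)
c=cam('wrist'); cv2.imwrite('pics/w4.png',get_image('wrist')[:,:,::-1]); print(proj(c,[530.8,-194.2,76]),proj(c,[530.8,-194.2,31]))
E
```

```text
time_s: 6.68
tcp_pos: [550.8, -138.9, 205.8]
orientation: [0.817, 0.576, 0.005, 0.01]
ft_force: [1.2, 0.3, -1.2]
opening: 85.3
time_s: 8.18
tcp_pos: [550.6, -136.0, 202.3]
orientation: [0.092, 0.996, 0.007, 0.003]
ft_force: [0.4, -1.1, 0.6]
opening: 85.3
shift cm [ -1.98  -5.82 -16.83] rot [-0.72  0.38 -0.42]
tcp [ 550.6 -136.   202.3] j [-0.33  0.41  1.64  0.02  1.09 -1.72] yaw 169.42
[249.60827675 179.59803543] [258.68678991 167.22968754]
```

View pics/w4.png

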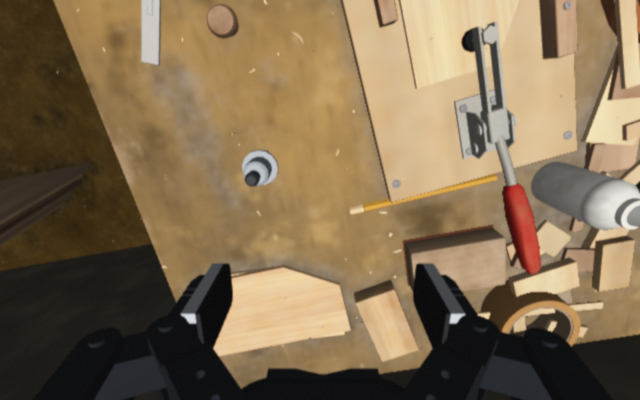

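```bash
python3 -m crank '[[-2,-5.7,0,-0.7,0.4,-0.4,1],[-2,-5.7,-3,-0.7,0.4,-0.4,1],[-2,-5.7,-6,-0.7,0.4,-0.4,1],[-2,-5.7,-9,-0.7,0.4,-0.4,1],[-2,-5.7,-12,-0.7,0.4,-0.4,1],[-2,-5.7,-14,-0.7,0.4,-0.4,1],[-2,-5.7,-14,-0.7,0.4,-0.4,1]]'; python3 - <<'E'
from t import *
to([531,-193,34],169)
c=cam('wrist'); cv2.imwrite('pics/w5.png',get_image('wrist')[:,:,::-1]); print(proj(c,[531,-193,76]),proj(c,[531,-193,31]))
E
```

```text
time_s: 9.1
tcp_pos: [529.9, -192.7, 61.0]
orientation: [0.095, 0.995, 0.001, -0.002]
ft_force: [-1.3, 0.4, 0.0]
opening: 85.6
shift cm [ 0.11 -0.03 -2.7 ] rot [-0.13 -0.17 -0.11]
tcp [ 529.9 -192.7   61. ] j [-0.43  0.6   1.74  0.    0.8  -1.81] yaw 169.11
[321.23145837 283.51266597] [321.42294667 240.14278274]
```

View pics/w5.png

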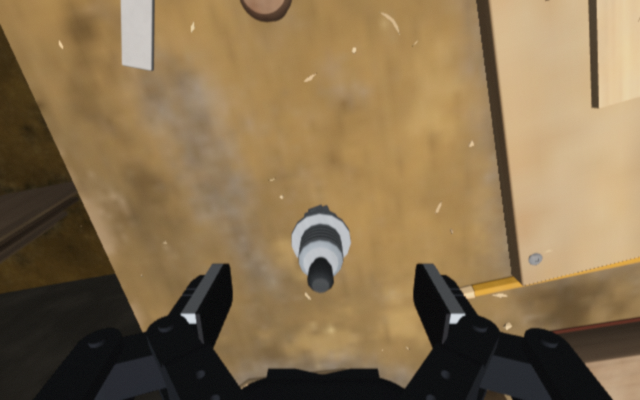

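The picture matches the prediction, with the flange at (321,240). I'll descend, close and lift.

```bash
python3 -m crank '[[0.1,0,-1.5,0,0,0,1],[0.1,0,-2.7,0,0,0,1],[0.1,0,-2.7,0,0,0,0.3],[0.1,0,-2.7,0,0,0,-0.3],[0.1,0,-2.7,0,0,0,-1],[0.1,0,-2.7,0,0,0,-1],[0.1,0,-2.7,0,0,0,-1],[0.1,0,-2.7,0,0,0,-1],[0.1,0,-2.7,0,0,0,-1],[0.1,0,-2.7,0,0,0,-1]]' 45; python3 - <<'E'
from t import *
to([531,-193,34],169)
s=get_state();print(s['ft_force'],s['opening'])
cv2.imwrite('pics/w6.png',get_image('wrist')[:,:,::-1])
E
```

```text
time_s: 10.4
tcp_pos: [531.9, -193.2, 35.5]
orientation: [0.094, 0.996, 0.001, 0.0]
ft_force: [-1.6, 0.3, 5.9]
opening: 22.4
shift cm [-0.09  0.02 -0.15] rot [-0.07  0.02 -0.19]
tcp [ 531.9 -193.2   35.5] j [-0.43  0.65  1.74  0.    0.75 -1.81] yaw 169.19
[-1.59906537  0.25090108  5.93879711] 22.406243999168563
```

View pics/w6.png

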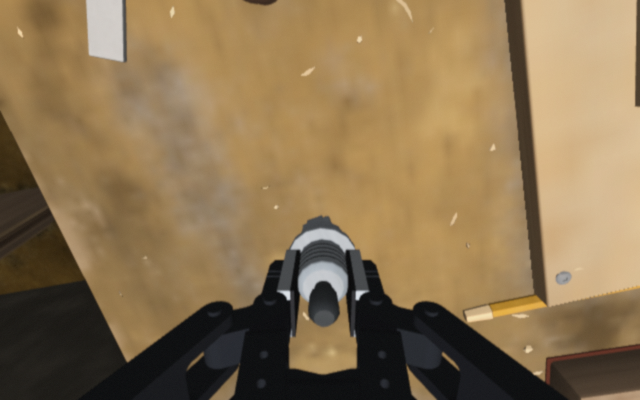

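The collar is held at 22.4 mm opening, nominal 24 mm. I'll lift and carry it to a spot beside the pocket where the wrist camera can see into the sleeve.

```bash
python3 -m crank '[[0,0,4,0,0,0,-1],[0,0,9,0,0,0,-1],[0,0,14,0,0,0,-1],[0,0,18.5,0,0,0,-1],[-1,4,18.5,0,0,-2,-1],[-2,9,18.5,0,0,-4,-1],[-3.5,14,18.5,0,0,-6,-1],[-5,20,18.5,0,0,-6.7,-1],[-6.5,26,18.5,0,0,-6.7,-1],[-8,32,18.5,0,0,-6.7,-1],[-8.7,36.7,18.5,0,0,-6.7,-1],[-8.7,36.7,18.5,0,0,-6.7,-1],[-8.7,36.7,18.5,0,0,-6.7,-1]]'; python3 - <<'E'
from t import *
to([388,192,160],162.5)
s=get_state();print(s['ft_force'],s['opening'])
c=cam('wrist',s);im=get_image('wrist')[:,:,::-1];cv2.imwrite('pics/w7.png',im)
u,v=proj(c,[388,192,80]).astype(int);print(u,v,proj(c,[388,192,88]))
cv2.imwrite('pics/w7c.png',cv2.resize(im[v-50:v+50,u-60:u+60],None,fx=6,fy=6,interpolation=cv2.INTER_CUBIC))
E
```

```text
time_s: 12.08
tcp_pos: [444.4, 173.7, 219.7]
orientation: [0.152, 0.988, 0.0, -0.001]
ft_force: [-0.2, -0.0, -2.5]
opening: 22.6
shift cm [-5.64  1.83 -5.97] rot [-0.06 -0.06 -0.02]
tcp [444.4 173.7 219.7] j [ 0.27  0.23  1.85  0.    1.06 -0.99] yaw 162.52
[-0.15345998 -0.02770649 -2.51747038] 22.566445130052564
322 119 [322.48675061 119.96981759]
```

View pics/w7.png

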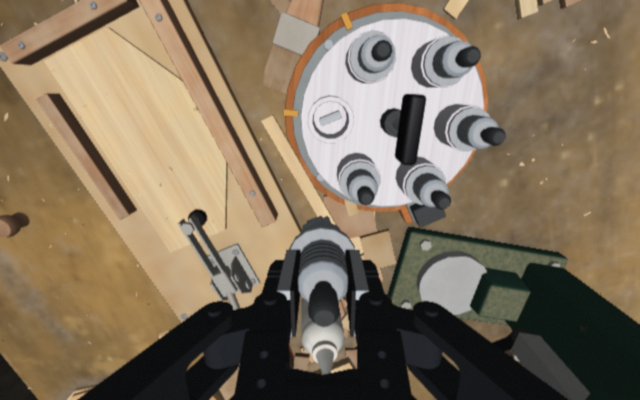

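View pics/w7c.png

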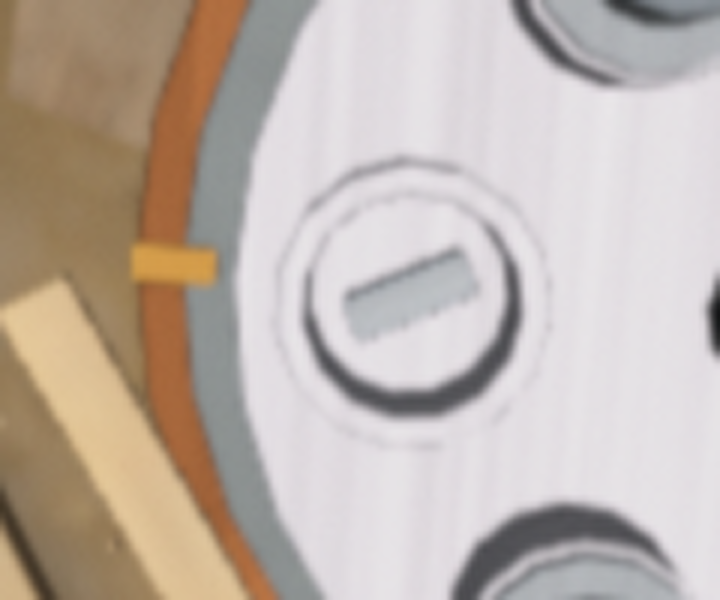

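The wrist view shows the sleeve mouth at about (331,119) with the key clear inside it. That is 8 px from my prediction, so I'll refine using rim points from both cameras.

```bash
python3 - <<'E'
from h import *
s=get_state();c=cam('wrist',s)
g=lambda x,y:((322-60)+(x+.5)/6-.5,(119-50)+(y+.5)/6-.5)
P=lambda x,y,z:onz(c,g(x,y),z)
# bore rim points z=88: left,right,top,bottom
L=[P(305,300,88),P(522,300,88),P(413,190,88),P(413,415,88)]
O=[P(277,305,88),P(548,305,88),P(413,158,88),P(413,450,88)]
for Z in (L,O): print(np.mean(Z[:2],0).round(1),np.mean(Z[2:],0).round(1),np.linalg.norm(Z[0]-Z[1]).round(1),np.linalg.norm(Z[2]-Z[3]).round(1))
for a,b in [((345,297),(460,250)),((365,342),(478,297))]:
    a,b=P(*a,70),P(*b,70);d=b-a;print('key',a.round(1),b.round(1),np.linalg.norm(d).round(1),np.degrees(np.arctan2(d[1],d[0])))
t=cam('top'); k=lambda u,v:(165+(u+.5)/5-.5,210+(v+.5)/5-.5)
print('top rim',onz(t,k(371,322),88))
# handle
hp=[onz(c,(413,94),132),onz(c,(407,164),132)]
print('handle',hp, np.mean(hp,0),np.degrees(np.arctan2(*(hp[1]-hp[0])[1::-1])))
print('holder cut',onz(c,(323,300),219.7-35.5+76))
E
```

```text
[389.2 198.4  88. ] [389.8 198.1  88. ] 30.1 30.4
[389.8 198.1  88. ] [390.1 198.   88. ] 37.6 39.5
key [387.4 188.8  70. ] [386.1 206.9  70. ] 18.2 94.17677795624438
key [394.5 189.7  70. ] [393.3 207.5  70. ] 17.9 93.84161913096571
top rim [388.36259442 193.36109225  88.        ]
handle [array([386.51581508, 256.93436209, 132.        ]), array([432.9621956 , 242.40629433, 132.        ])] [409.73900534 249.67032821 132.        ] -17.369278192844988
holder cut [436.53600111 176.61678147 260.2       ]
```

```bash
python3 - <<'E'
from h import *
im=cv2.imread('pics/w7.png')
cv2.imwrite('pics/w7h.png',cv2.convertScaleAbs(cv2.resize(im[205:345,270:380],None,fx=4,fy=4,interpolation=cv2.INTER_CUBIC),alpha=1.6,beta=20))
s=get_state();c=cam('wrist',s)
for z,n in ((76,'tip'),(53,'collar'),(31,'flange'),(26,'f2')): print(n,(proj(c,s['tcp_pos']+[0,0,z-35.5])-[270,205])*4)
E
```

```text
tip [204.00105883 456.26832266]
collar [204.81153656 318.46974076]
flange [205.38868414 220.34228508]
f2 [205.50029904 201.36536068]
```

View pics/w7h.png

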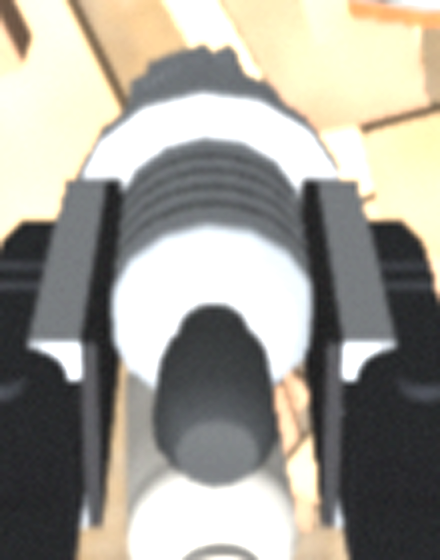

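In the crop the cutter tip (216,453) sits about 1 mm to the right of where it projects from the TCP, so the wrist camera has a small sideways bias. Corrected, the pocket is at about (389.5, 197.2). The key lies at 94° and the fork at about 93.3°. I'll go to hover and cross-check with the scene camera.

```bash
python3 -m crank '[[-2.8,1.2,0,0,0,0.7,-1],[-5.5,2.35,0,0,0,0.7,-1],[-5.5,2.35,-3,0,0,0.7,-1],[-5.5,2.35,-6,0,0,0.7,-1],[-5.5,2.35,-8.5,0,0,0.7,-1],[-5.5,2.35,-8.5,0,0,0.7,-1],[-5.5,2.35,-8.5,0,0,0.7,-1]]'; python3 - <<'E'
from t import *
to([389.5,197.2,132],163.2)
s=get_state();print(s['ft_force'],s['torque'],s['opening'])
c=cam('scene');im=get_image('scene')[:,:,::-1]
u,v=proj(c,[389.5,197.2,100]).astype(int);print(u,v)
cv2.imwrite('pics/s8.png',cv2.resize(im[v-60:v+40,u-60:u+60],None,fx=6,fy=6,interpolation=cv2.INTER_CUBIC))
im=get_image('wrist')[:,:,::-1];cv2.imwrite('pics/w8.png',im)
E
```

```text
time_s: 13.0
tcp_pos: [390.3, 197.1, 135.9]
orientation: [0.147, 0.989, 0.001, 0.0]
ft_force: [0.2, -0.0, -2.5]
opening: 22.7
shift cm [-0.08  0.01 -0.39] rot [-0.11  0.04  0.07]
tcp [390.3 197.1 135.9] j [ 0.36  0.29  2.02  0.    0.83 -0.92] yaw 163.13
[ 2.29478013e-01 -3.91174804e-04 -2.46215166e+00] [0.01899039 0.00118492 0.01033852] 22.67323938852002
309 242
```

View pics/s8.png

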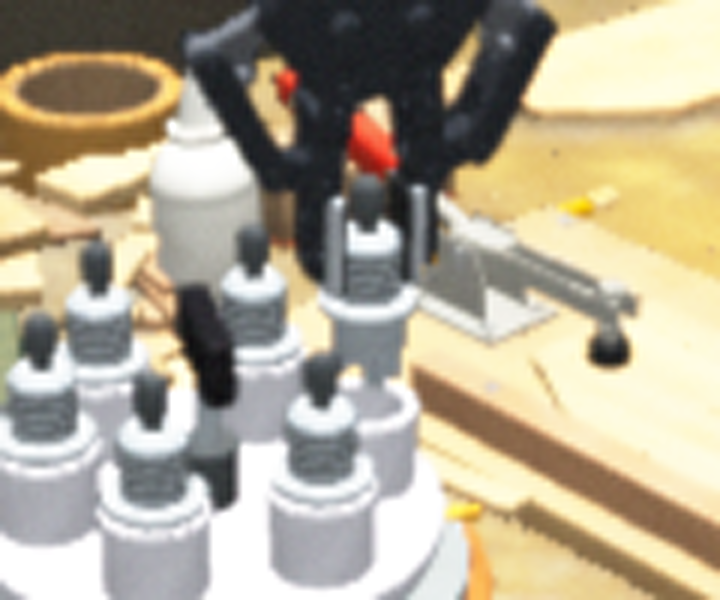

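View pics/w8.png

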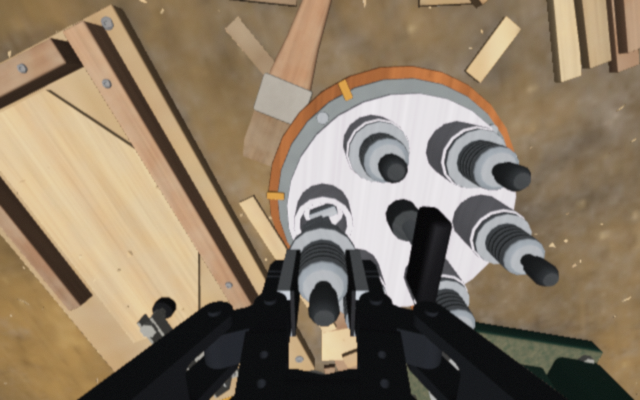

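Relative to the sleeve in the scene crop, the holder (centre x≈369) and rim (≈367) line up within about 1 mm. I'll lower into the mouth and read the forces.

```bash
python3 -m crank '[[-0.05,0,-0.8,0,0,0,-1],[-0.05,0,-1.3,0,0,0,-1],[-0.05,0,-1.6,0,0,0,-1],[-0.05,0,-1.6,0,0,0,-1]]'; python3 - <<'E'
from t import *
s=get_state();print(s['ft_force'],s['torque'],s['tcp_pos'],s['opening'])
E
```

```text
time_s: 13.6
tcp_pos: [389.0, 197.5, 118.8]
orientation: [0.146, 0.989, 0.001, -0.0]
ft_force: [-0.2, -0.8, -3.1]
opening: 22.0
[-0.21377207 -0.79316277 -3.07783306] [0.05096385 0.00070249 0.01694392] [389.03909782 197.45744915 118.80222834] 22.044293315467208
```

```bash
python3 -m crank '[[0,0,-0.3,0,0,0,-1],[0,0,-0.6,0,0,0,-1],[0,0,-0.9,0,0,0,-1],[0,0,-0.9,0,0,0,-1]]'; python3 - <<'E'
from t import *
s=get_state();print(s['ft_force'],s['torque'],s['tcp_pos'],s['opening'])
E
python3 -m crank '[[0,0,-0.2,0,0,0,-1],[0,0,-0.4,0,0,0,-1],[0,0,-0.4,0,0,0,-1]]'; python3 - <<'E'
from t import *
s=get_state();print(s['ft_force'],s['torque'],s['tcp_pos'],s['opening'])
E
```

```text
time_s: 14.1
tcp_pos: [389.5, 197.7, 110.0]
orientation: [0.146, 0.989, 0.001, 0.0]
ft_force: [2.7, 2.3, -4.4]
opening: 22.6
[ 2.7385676   2.32714387 -4.41820969] [ 0.47120492 -0.47015434 -0.0365673 ] [389.52916021 197.72434239 110.00191732] 22.552369935824547
time_s: 14.48
tcp_pos: [389.5, 197.7, 106.0]
orientation: [0.146, 0.989, 0.001, 0.0]
ft_force: [2.8, 5.0, -2.7]
opening: 22.5
[ 2.82491655  4.98747621 -2.73055925] [ 0.92593668 -0.63421376 -0.01754828] [389.51847566 197.74146644 106.01249999] 22.538454994291563
```

A sideways force of (2.8, 5) N says the bore wall is pushing toward +x+y. I'll shift about 1 mm that way.

```bash
python3 -m crank '[[0.04,0.06,0,0,0,0,-1],[0.06,0.1,0,0,0,0,-1],[0.06,0.1,0,0,0,0,-1]]'; python3 - <<'E'
from t import *
s=get_state();print(s['ft_force'],s['torque'],s['tcp_pos'],s['opening'])
E
python3 -m crank '[[0,0,-0.15,0,0,0,-1],[0,0,-0.3,0,0,0,-1],[0,0,-0.3,0,0,0,-1]]'; python3 - <<'E'
from t import *
s=get_state();print(s['ft_force'],s['torque'],s['tcp_pos'],s['opening'])
E
```

```text
time_s: 14.85
tcp_pos: [389.4, 198.2, 105.8]
orientation: [0.146, 0.989, 0.0, -0.001]
ft_force: [2.0, -0.2, -2.6]
opening: 22.3
[ 2.00240938 -0.16410159 -2.56258264] [-0.03436335 -0.30930787  0.00561153] [389.44519917 198.24214669 105.84789126] 22.286157085632865
time_s: 15.22
tcp_pos: [389.5, 198.4, 102.8]
orientation: [0.146, 0.989, 0.001, -0.0]
ft_force: [0.9, 0.2, -2.9]
opening: 22.2
[ 0.89881012  0.17420957 -2.93901373] [ 0.01981303 -0.15583578  0.0211516 ] [389.54150982 198.36887032 102.82254154] 22.176985571083478
```

The foot is now below the key's top with no upward force, so the fork appears to straddle it. I'll continue down to the flange.

```bash
python3 -m crank '[[0.02,0,-0.15,0,0,0,-1],[0.02,0,-0.3,0,0,0,-1],[0.02,0,-0.4,0,0,0,-1],[0.02,0,-0.4,0,0,0,-1]]'; python3 - <<'E'
from t import *
s=get_state();print(s['ft_force'],s['torque'],s['tcp_pos'],s['opening'])
E
python3 -m crank '[[0,0,-0.1,0,0,0,-1],[0,0,-0.15,0,0,0,-1],[0,0,-0.15,0,0,0,-1]]'; python3 - <<'E'
from t import *
s=get_state();print(s['ft_force'],s['torque'],s['tcp_pos'],s['opening'])
E
```

```text
time_s: 15.72
tcp_pos: [389.8, 198.4, 98.9]
orientation: [0.146, 0.989, 0.001, -0.0]
ft_force: [-1.3, -0.5, -2.6]
opening: 22.4
[-1.32280829 -0.47147247 -2.63482344] [ 0.04509947 -0.011904    0.03690546] [389.82279953 198.43033572  98.93300019] 22.36817062240822
time_s: 16.1
tcp_pos: [390.0, 198.4, 97.7]
orientation: [0.146, 0.989, 0.001, -0.0]
ft_force: [-0.0, -1.0, 1.6]
opening: 22.4
[-0.03344041 -1.01350992  1.63140652] [-0.03005355  0.17271157  0.06756087] [389.965929   198.4417494   97.65521253] 22.360341540976588
```

Contact comes at TCP z 97.7, and the expected home height is 97.5. I'll press lightly to confirm, then ease off and release part-way.

```bash
python3 -m crank '[[0,0,-0.1,0,0,0,-1],[0,0,-0.1,0,0,0,-1],[0,0,-0.1,0,0,0,-1]]'; python3 -m crank '[[0,0,0.1,0,0,0,-0.5],[0,0,0.1,0,0,0,-0.2],[0,0,0.1,0,0,0,0],[0,0,0.1,0,0,0,0],[0,0,0.1,0,0,0,0]]'; python3 - <<'E'
from t import *
s=get_state();print(s['ft_force'],s['tcp_pos'],s['opening'])
im=get_image('wrist')[:,:,::-1];cv2.imwrite('pics/w9.png',im)
E
```

```text
time_s: 16.48
tcp_pos: [390.1, 198.4, 97.4]
orientation: [0.146, 0.989, 0.001, 0.0]
ft_force: [-4.7, -4.5, 15.9]
opening: 22.2
time_s: 17.1
tcp_pos: [389.9, 198.5, 97.5]
orientation: [0.146, 0.989, 0.001, -0.0]
ft_force: [0.6, -0.4, -0.1]
opening: 42.6
[ 0.59457481 -0.35993074 -0.06676702] [389.92321817 198.46397054  97.47856765] 42.63142054449668
```

View pics/w9.png

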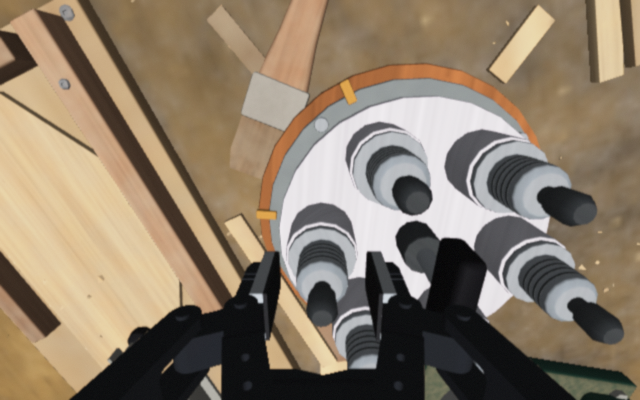

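It pressed stiffly to 16 N at z 97.4, so it is home. In the picture the holder's flange sits on its rim at about (322,245), level with its neighbours. I'll rise and measure the handle.

```bash
python3 -m crank '[[0,0,2.5,0,0,0,0],[0,0,5,0,0,0,0],[0,0,8,0,0,0,0],[-0.5,1,10,0,0,0,0],[1.5,-2,12,0,0,0,0],[1.5,-2,12,0,0,0,0],[1.5,-2,12,0,0,0,0]]'; python3 - <<'E'
from t import *
s=get_state();print(s['ft_force'],s['tcp_pos'],s['opening'])
c=cam('wrist',s)
im=get_image('wrist')[:,:,::-1];cv2.imwrite('pics/w10.png',im)
for p in ([407.2,253.7,132],[409.4,248.7,132],[390,198.4,138],[390,198.4,88]): print(proj(c,p))
E
```

```text
time_s: 18.02
tcp_pos: [404.5, 178.5, 217.1]
orientation: [0.146, 0.989, 0.001, -0.001]
ft_force: [-0.6, -0.1, -1.0]
opening: 43.0
[-0.60042215 -0.14944849 -0.99237153] [404.49886692 178.45491693 217.05355418] 42.990599443551034
[420.50161746 181.77815158]
[414.41513357 186.39810388]
[342.37143892 183.42424776]
[338.95935684 167.25113423]
```

View pics/w10.png

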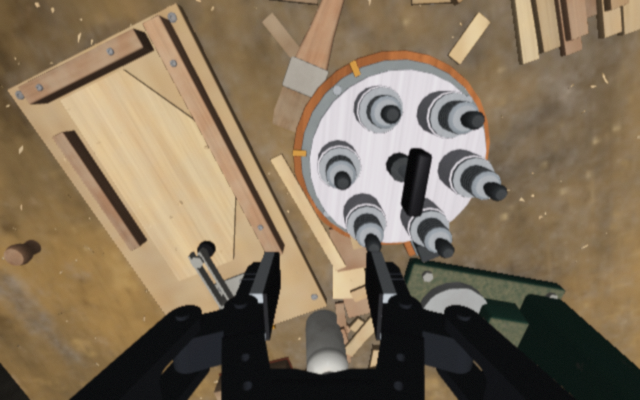

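```bash
python3 - <<'E'
from h import *
im=cv2.imread('pics/w10.png')[135:225,380:450]
cv2.imwrite('pics/w10c.png',cv2.convertScaleAbs(cv2.resize(im,None,fx=6,fy=6,interpolation=cv2.INTER_CUBIC),alpha=3,beta=20))
E
```

```text
(no output)
```

View pics/w10c.png

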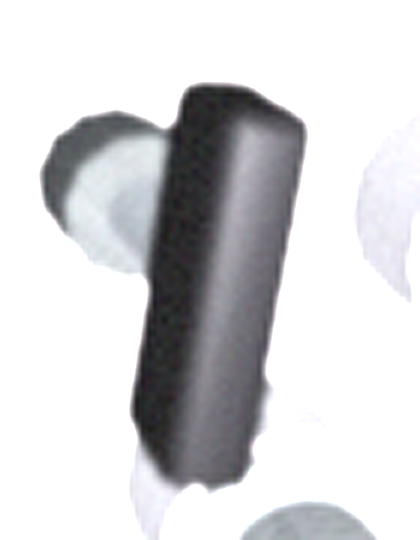

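```bash
python3 - <<'E'
from t import *
s=get_state();c=cam('wrist',s)
q=lambda x,y:(380+x/6,135+y/6)
p=onz(c,q(241.5,299),132);print('handle raw',p)
a,b=onz(c,q(270,118),132),onz(c,q(212,480),132);d=b-a;print(np.linalg.norm(d),np.degrees(np.arctan2(d[1],d[0])))
print('holder tip raw',onz(c,(344,181),138))
to([407.5,252.5,150],162.6)
E
```

```text
handle raw [409.16232781 253.21758347 132.        ]
46.53353636671837 -19.874138006860587
holder tip raw [388.34971348 200.16925888 138.        ]
shift cm [ 0.32  7.39 -6.69] rot [-0.08 -0.08 -0.59]
tcp [404.3 178.6 216.9] j [ 0.31  0.17  1.93  0.    1.04 -0.97] yaw 163.19
```

The handle centre comes to about (409.5, 252.5), 57–58 mm from the pocket as it should be, with the bar at −19.5°. I'll narrow the fingers to about 30 mm and descend over the bar with tool yaw 161°.

```bash
python3 -m crank '[[0.2,3.5,0,0,0,-2.2,-0.3],[0.5,7.4,0,0,0,-2.2,-0.3],[0.5,7.4,-3,0,0,-2.2,-0.3],[0.5,7.4,-6,0,0,-2.2,-0.3],[0.5,7.4,-6.7,0,0,-2.2,-0.3],[0.5,7.4,-6.7,0,0,-2.2,-0.3]]'; python3 - <<'E'
from t import *
to([409.5,252.5,110],161)
s=get_state();print(s['opening'])
im=get_image('wrist')[:,:,::-1];cv2.imwrite('pics/w11.png',im)
c=cam('scene');im=get_image('scene')[:,:,::-1]
u,v=proj(c,[409,252,120]).astype(int)
cv2.imwrite('pics/s11.png',cv2.resize(im[v-60:v+40,u-60:u+60],None,fx=6,fy=6,interpolation=cv2.INTER_CUBIC))
E
```

```text
time_s: 18.82
tcp_pos: [409.7, 252.6, 150.6]
orientation: [0.165, 0.986, 0.001, -0.001]
ft_force: [0.5, 0.6, 0.2]
opening: 29.7
shift cm [-0.02 -0.01 -4.06] rot [-0.08 -0.05 -0.  ]
tcp [409.7 252.6 150.6] j [ 0.45  0.34  1.9   0.    0.9  -0.79] yaw 161.0
29.65105915407022
```

View pics/w11.png

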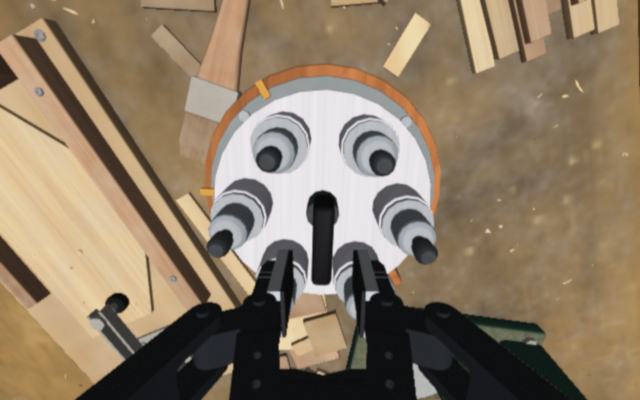

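View pics/s11.png

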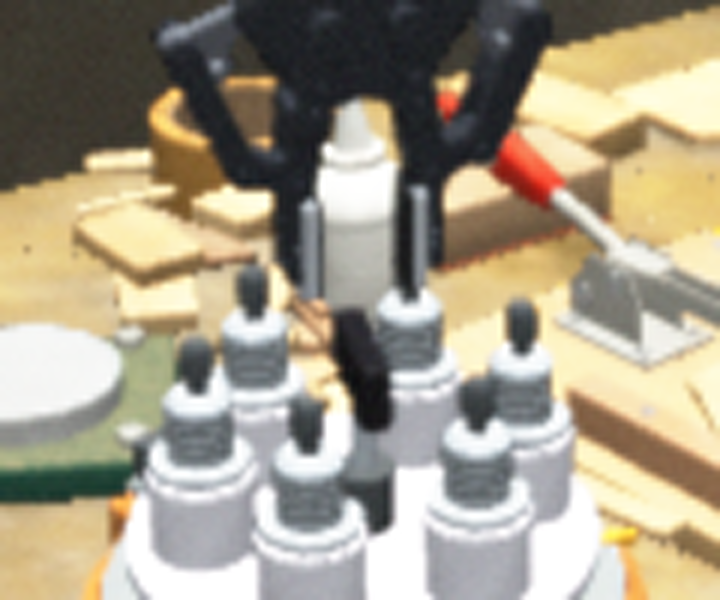

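The handle sits centred between the fingers at x≈322, with the neighbours clear. I'll descend and close.

```bash
python3 -m crank '[[0,0,-2,0,0,0,-0.3],[0,0,-4,0,0,0,-0.3],[0,0,-4,0,0,0,-0.3],[0,0,-4,0,0,0,-0.7],[0,0,-4,0,0,0,-1],[0,0,-4,0,0,0,-1],[0,0,-4,0,0,0,-1],[0,0,-4,0,0,0,-1]]' 50; python3 - <<'E'
from t import *
s=get_state();print(s['ft_force'],s['torque'],s['opening'])
to([409.5,252.5,110],161)
E
```

```text
time_s: 19.92
tcp_pos: [410.3, 252.2, 111.8]
orientation: [0.166, 0.986, 0.001, 0.0]
ft_force: [-1.9, -4.8, 4.4]
opening: 11.1
[-1.85010658 -4.79654429  4.44244917] [-0.87162912  0.21951168 -0.55824591] 11.132597880944617
shift cm [-0.08  0.03 -0.18] rot [-0.1   0.05  0.06]
tcp [410.3 252.2 111.8] j [ 0.45  0.4   1.93  0.    0.81 -0.79] yaw 160.94
```

Gripped at 11.1 mm on the 12 mm bar. I'll ease 1 mm up and 0.5 mm in −y to relax the load, then turn clockwise in stages.

```bash
python3 -m crank '[[0,-0.05,0.1,0,0,-3,-1],[0,-0.05,0.1,0,0,-6,-1],[0,-0.05,0.1,0,0,-10,-1],[0,-0.05,0.1,0,0,-15,-1],[0,-0.05,0.1,0,0,-20,-1],[0,-0.05,0.1,0,0,-20,-1]]'; python3 - <<'E'
from t import *
s=get_state();print(s['ft_force'],s['torque'],s['opening'])
to([409.5,252.5,110],101)
E
```

```text
time_s: 20.68
tcp_pos: [410.2, 252.3, 111.9]
orientation: [0.334, 0.943, 0.001, 0.0]
ft_force: [2.4, 2.5, -8.5]
opening: 11.0
[ 2.37492669  2.52085894 -8.47151116] [ 0.53425499 -0.24841106 -0.16289347] 11.011789571043892
shift cm [-0.07  0.02 -0.19] rot [ -0.11   0.11 -40.  ]
tcp [410.2 252.3 111.9] j [ 0.45  0.4   1.93  0.    0.81 -0.44] yaw 141.0
```

```bash
python3 -m crank '[[0,0,-0.07,0,0,-5,-1],[0,0,-0.07,0,0,-10,-1],[0,0,-0.07,0,0,-15,-1],[0,0,-0.07,0,0,-20,-1],[0,0,-0.07,0,0,-25,-1],[0,0,-0.07,0,0,-30,-1],[0,0,-0.07,0,0,-34,-1],[0,0,-0.07,0,0,-37,-1],[0,0,-0.07,0,0,-40,-1],[0,0,-0.07,0,0,-40,-1],[0,0,-0.07,0,0,-40,-1]]'; python3 - <<'E'
from t import *
s=get_state();print(s['ft_force'],s['torque'],s['opening'])
to([409.5,252.5,110],101)
E
```

```text
time_s: 22.05
tcp_pos: [410.4, 252.4, 111.8]
orientation: [0.636, 0.772, 0.002, 0.0]
ft_force: [-2.3, 2.0, 7.3]
opening: 11.0
[-2.33174397  2.01659054  7.32126057] [ 0.30376061  0.37176469 -0.55463563] 10.998065584705433
shift cm [-0.09  0.01 -0.18] rot [-0.13  0.14 -0.08]
tcp [410.4 252.4 111.8] j [0.45 0.4  1.93 0.   0.81 0.26] yaw 101.08
```

The torque now (−0.55 N m) equals what it was in the first click, so the dial sits in the same relation to the second. I'll take a small further turn to unload it, then open and rise.

```bash
python3 -m crank '[[0,0,0,0,0,-1,-1],[0,0,0,0,0,-2,-1],[0,0,0,0,0,-2,-1],[0,0,0,0,0,-2,-1]]'; python3 - <<'E'
from t import *
s=get_state();print(s['ft_force'],s['torque'],s['opening'])
E
python3 -m crank '[[0,0,0,0,0,-2,-0.6],[0,0,0,0,0,-2,-0.3],[0,0,0,0,0,-2,-0.3],[0,0,0,0,0,-2,-0.3],[0,0,0,0,0,-2,-0.3],[0,0,0,0,0,-2,-0.3]]'; python3 - <<'E'
from t import *
s=get_state();print(s['ft_force'],s['torque'],s['opening'])
im=get_image('wrist')[:,:,::-1];cv2.imwrite('pics/w12.png',im)
E
```

```text
time_s: 22.55
tcp_pos: [410.4, 252.4, 111.8]
orientation: [0.648, 0.761, 0.002, 0.0]
ft_force: [-2.2, 2.5, 7.2]
opening: 10.7
[-2.21182678  2.50134407  7.16281304] [ 0.38128678  0.42513636 -0.00084145] 10.669457734293989
time_s: 23.3
tcp_pos: [409.9, 251.9, 110.8]
orientation: [0.663, 0.749, 0.001, 0.0]
ft_force: [-0.1, -0.1, -0.3]
opening: 29.8
[-0.13072275 -0.06625605 -0.27470245] [-0.00218575  0.01575249  0.00757624] 29.82675091698283
```

View pics/w12.png

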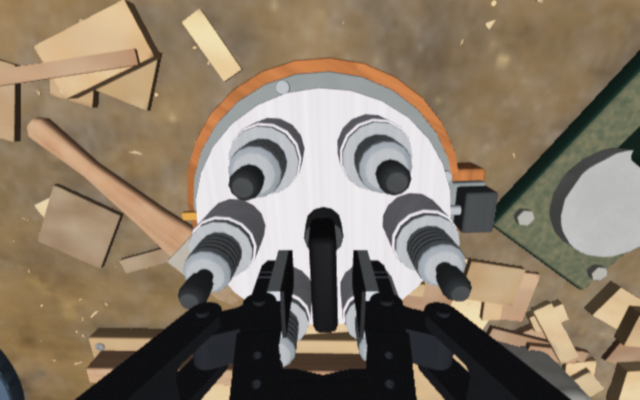

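The bar is free between the fingers. I'll rise and measure the dial angle.

```bash
python3 -m crank '[[0,0,2.5,0,0,0,-0.3],[0,0,5,0,0,0,-0.3],[0,0,8,0,0,0,-0.3],[3,-4,11,0,0,0,-0.3],[4,-7,12,0,0,0,-0.3],[4,-7,12,0,0,0,-0.3],[4,-7,12,0,0,0,-0.3]]'; python3 - <<'E'
from t import *
s=get_state();c=cam('wrist',s);print(s['tcp_pos'],s['ft_force'])
im=get_image('wrist')[:,:,::-1];cv2.imwrite('pics/w13.png',im)
im=get_image('top')[:,:,::-1]
cv2.imwrite('pics/t13.png',cv2.resize(im[200:330,155:285],None,fx=4.5,fy=4.5,interpolation=cv2.INTER_CUBIC))
im=get_image('scene')[:,:,::-1]
cv2.imwrite('pics/s13.png',cv2.resize(im[210:310,225:345],None,fx=6,fy=6,interpolation=cv2.INTER_CUBIC))
E
```

```text
time_s: 24.22
tcp_pos: [449.6, 182.2, 230.5]
orientation: [0.663, 0.749, 0.001, -0.0]
ft_force: [0.3, -0.2, -0.9]
opening: 29.7
[449.55050416 182.23548081 230.45693416] [ 0.27034037 -0.1836766  -0.88027452]
```

View pics/w13.png

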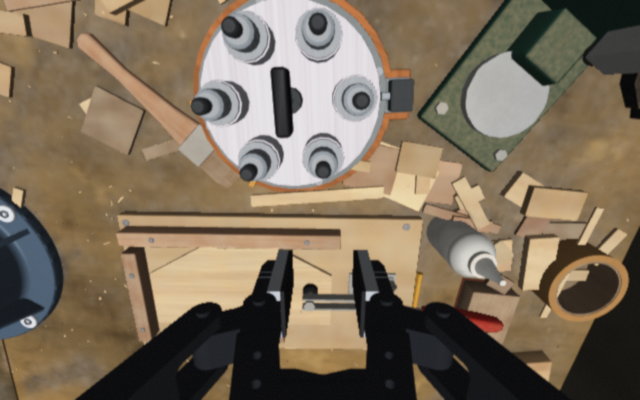

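View pics/t13.png

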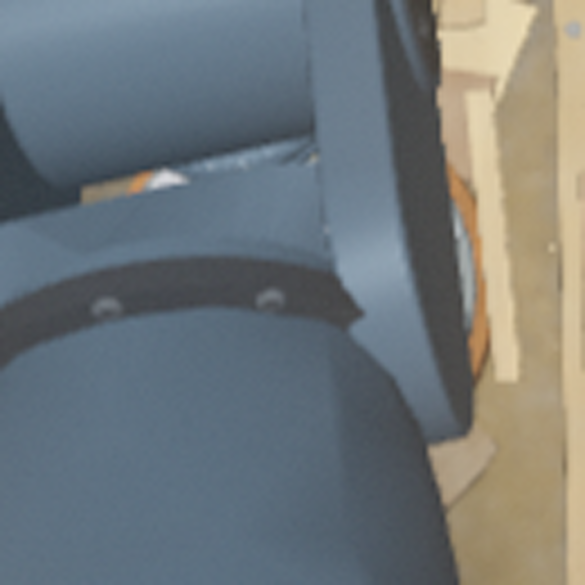

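View pics/s13.png

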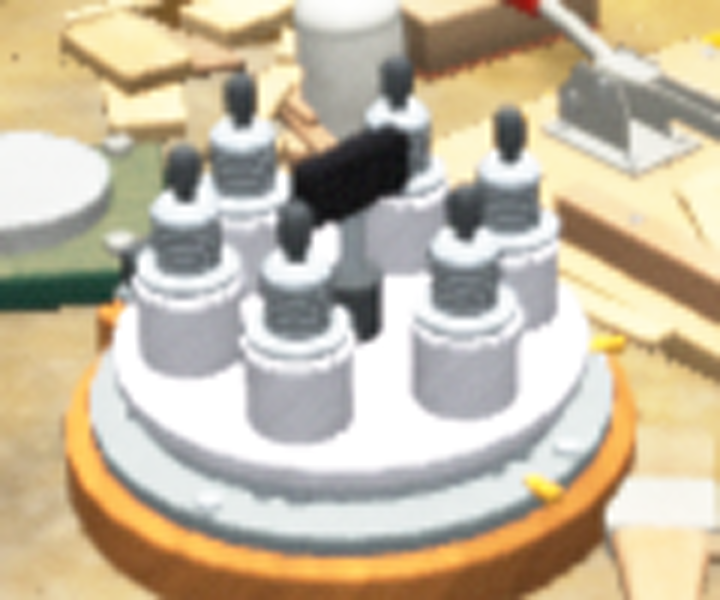

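In both views all six holders sit level and the handle has turned about 60°. To check the click, I'll compare the sleeve positions with the first scene picture, since the dial is six-fold symmetric.

```bash
python3 - <<'E'
from h import *
a=cv2.imread('pics/scene0.png')[210:310,225:345]; b=cv2.cvtColor(get_image('scene'),cv2.COLOR_RGB2BGR)[210:310,225:345]
# windows on sleeve+holder (crop px /6)
for n,(x,y) in {'left':(187,270),'front':(298,340),'right':(464,315),'back':(243,150)}.items():
    x//=6;y//=6
    p=cv2.cvtColor(a[y-18:y+18,x-10:x+10],6).astype(np.float64);q=cv2.cvtColor(b[y-18:y+18,x-10:x+10],6).astype(np.float64)
    print(n,cv2.phaseCorrelate(p,q,cv2.createHanningWindow(p.shape[::-1],cv2.CV_64F)))
c=cam('scene')
P=np.array([409.5,252.5,100])
for ang in range(0,360,60):
    t=np.radians(ang+250); t2=t-.05; f=lambda t:proj(c,P+[58*np.cos(t),58*np.sin(t),0])
    print(((f(t)-[225,210])*6).round(0),(f(t2)-f(t)).round(2))
cv2.imwrite('pics/s0c.png',cv2.resize(a,None,fx=6,fy=6,interpolation=cv2.INTER_CUBIC))
E
```

```text
left ((-0.022407786464226476, 0.07064409620904044), 0.9808667603364177)
front ((-0.10021310096581182, 0.017425781224641668), 0.9489893122710642)
right ((0.11169807271426357, 0.11109315733505554), 0.99817158075732)
back ((-0.0212883149264389, 0.04524130120046976), 0.9809270409266625)
[506. 198.] [0.34 0.63]
[394. 146.] [1.24 0.17]
[240. 165.] [ 1.02 -0.43]
[185. 241.] [-0.21 -0.67]
[298. 301.] [-1.37 -0.2 ]
[465. 277.] [-1.02  0.5 ]
```

View pics/s0c.png

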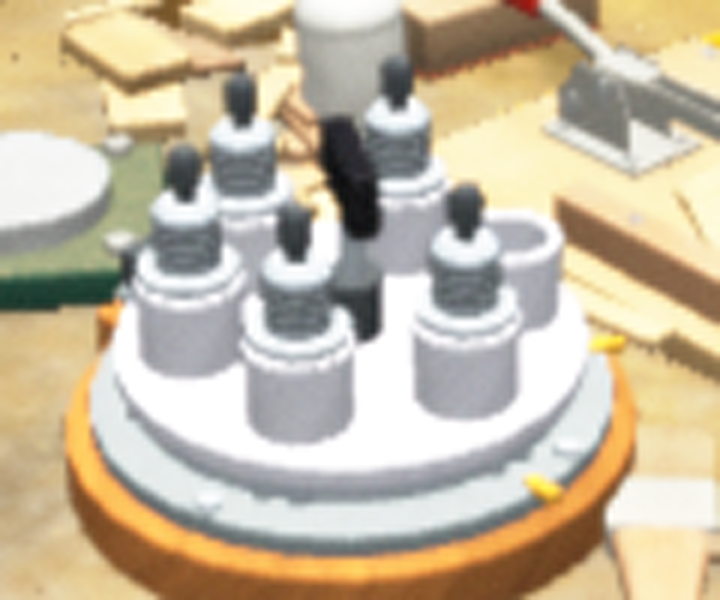

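All sleeves match their click positions within about 0.1 px, which is under 0.01 rad. The loaded holder, now at the right-hand front station, stands exactly as high as the fixed one it replaced there. The gripper is clear, so I'm handing in.

```bash
python3 - <<'E'
from plant import *
s=get_state();print(s['ft_force'],s['time_s']);print(finish_job())
E
```

```text
[-0.14194809  0.08758296  0.78935766] 24.425
the job is handed in; nothing more can be done
None
```

The holder is fully home in the empty pocket, and the carousel has been turned one click clockwise and released. I handed the job in at 24.4 s; no verdict is reported.

**Seating:** I saw the fork direction and the key angle in the wrist pictures and matched them to within a degree. The fork dropped over the key on the way down, with no search twist needed. The flange met the rim at TCP z 97.5–97.7 mm, against 97.5 expected for fully home. The wrist force peaked at about 16 N in the readings I took.

**Turn:** I turned the centre handle 60°, plus 2° to bring the twist to zero, before letting go.

**Last checks:**
- **Dial:** in the scene camera four sleeves lie within about 0.15 px of their starting click positions, which is about 0.01 rad or better.
- **Holder:** it stands as high and as straight as the fixed holder that was at that station before.
- **Gripper:** it is clear of everything, with under 1 N on the wrist.

**Checks that disagreed:**
- The overhead camera put the pocket about 5 mm from the wrist camera's position. I went by the wrist camera, and contact forces agreed with it to about 1 mm.
- At the end the arm hid the carousel from the overhead camera, so the dial check rests on the scene view alone.
- I did not measure the bystanders again; nothing touched them, and no unexpected contact force showed.

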